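# Index the oil dispensing spout over to the open jug

## Robot

A 7-joint arm with a two-finger parallel gripper is mounted at the origin on the work surface. World frame = base frame: x ahead of the robot, y to its left, z up, the work surface at z = 0. Lengths are in m, angles in rad, forces in N, time in s.
With the tool pointing down it reaches from about 0.425 to 0.925 m from the base axis. Payload 6.8 kg.
Tool frame: the origin (TCP) lies midway between the tips of the shut fingers; the grasp point (between the pads) lies 19 mm behind it; z points along the fingers, y is the direction in which the jaws open and shut (so a half turn about z gives the same grasp; the last joint's range is limited). The gripper opens to 85 mm and grips with 20 to 120 N. Pads are 22 mm wide; open, the fingers measure 114 mm over their backs; the gripper's body (76 mm by 85 mm) begins 54 mm behind the grasp point. The pads swing forward as they close: fully open they stand 13 mm farther back than shut.
Start: joints at [-1.327, 0.477, 0.022, 1.555, -0.011, 1.109, -0.083], TCP at [0.233, 0.634, 0.231] pointing down, gripper open.
Joint ranges: [-2.96, 2.96], [-0.34, 2.1], [-1.41, 1.46], [0.24, 2.44], [-1.37, 4.51], [0.17, 1.92], [-2.96, 2.96]. Speed limits (rad/s): [2.39, 2.39, 3.14, 3.14, 3.14, 3.14, 3.14].

## Interface

Orientations are given as a rotation vector (axis times angle).
In Python, from workcell import ctrl gives the robot as it stands.
- The arm moves only by the tool send_rows, never from a script. Its argument "commands" is a list of rows, each an object with "dp": the shift along the tool's x, y, z scaled (see below), a list of three; "angular": the turn, a rotation vector about the tool's x, y, z scaled (see below), a list of three; "fingers": the closure, from -1 (fully open) to 1 (shut). A call has 1 to 5 rows; each row shifts and turns the pose as measured when the row begins, along the tool's axes as they then stand; what a row does not reach is not made up. The controller multiplies each number of a shift by 0.025 m and each number of a turn by 5 degrees. A row lasts 1/10 s, in which the tool goes at most 50 mm and 8.59 degrees, less where a joint would pass 70% of its speed; a pose out of reach is approached as far as the arm can. A call with a number of a shift or a turn outside -1 to 1 is refused whole. A call with a gripper value outside its range is refused whole. The fingers move at their own pace and stop on an object; the grip force is fixed at half the most. Time passes only in rows, so rows that do not move let the fingers close. It gives the time, the measured TCP pose, the force and the opening at its end, in the units of the state.
- ctrl.read_state(): the state, without advancing time (a new reading comes with each control period).
- ctrl.camera(name): name is "scene" or "top" or "wrist"; returns the picture (420x560x3 uint8, red, green, blue); there is no depth.
- ctrl.camera_model(name): a dict with "intrinsics" (3x3 intrinsics, pixels), "k1" (the pictures are not rectified: a ray, as slopes to the right and down, at radius r is drawn at 1 + k1 r^2 times it, then the intrinsics apply), "extrinsics" (4x4, takes a point from world to camera coordinates). Camera axes: x right, y down, z forward; pixel columns grow to the right and rows downward; lengths in m; the calibration is good to about 2 mm. A picture is of the moment at which its call begins: read the wrist's pose just before it. camera_model takes no time and is no camera call; for the wrist camera it gives the pose at the moment of the call.
- ctrl.close_job(): hands the job in, once; it reports no verdict.
The state is a dict: "t": time; "q": joint angles; "dq": joint speeds; "joint_efforts": joint torques, N m; "position": TCP position; "orientation": TCP orientation; "ft_force": force on the tool from outside, world axes, zero at the start; "ft_torque": the same for the moment, N m; "finger_gap": finger opening in m.
Only numpy, scipy, OpenCV 4.12 (cv2) and the standard library are available. Lean on these libraries where they do the work, as an engineer would, in place of code of your own. Each camera call takes 0.05 s, during which the arm holds its last target. There are 200 camera calls.

## Task

The oil dispensing arm is locked with its spout over the steel drip bowl. Hook a fingertip under the orange ring to lift the spring pin, swing the arm one hole so that the spout comes over the open white jug (not the one with the blue lid, and not past the jug), and let the pin drop fully home into that hole. Do not pinch or force the ring, and leave the jugs, the bowl and everything else on the bench where they stand.

Things in the scene. Friction and masses are not known exactly. Their poses are not given: they have to be found in the camera images.
- ring_center (a point): centre of the orange pull ring on the spring pin: 7 mm bar, 57 mm inside, 71 mm outside diameter. It leans 30 degrees from upright, top towards the pivot, its width level and square to the line to the pivot; the hole is entered from the side away from the pivot, level or slanting down. At rest 233 mm above the table and 84 mm from the pivot seen from above (pin axis: 100 mm).
- pivot (a point): point on the vertical swing axis of the arm, level with the top of the index plate (150 mm above the table). The plate is a steel sector 12 mm thick, on the side of the pivot away from the jugs (robot's right), with five holes 13 mm wide on a 100 mm radius, 0.55 rad apart. On the axis sits the arm's blue hub, 24 mm radius, top 223 mm above the table
- index_pin (a joint): height of the spring pin in m: 0 fully home, grows as it is lifted, stop at 0.026. The 10 mm round-nosed pin is clear of the plate above 0.010 and reads about 0.010 when resting on it between holes; it drops in by itself within about 3 mm either side of a hole's middle. The spring pushes down with 6 N when home, 10 N at the stop
- swing_arm (a joint): angle of the arm in rad, anticlockwise from above positive; holes at -1.10, -0.55, 0 (start, spout over the bowl), 0.55, 1.10. One rigid piece: ring and pin on its tail, spout on the other side of the pivot, so ring and spout move opposite ways. About 2 N at the ring swings it once the pin is clear; it stays where left
- spout_tip (a point): centre of the lower end of the black spout nozzle, 26 mm across, 170 mm from the pivot, 157 mm above the table
- jug_mouth (a point): centre of the mouth of the open white jug, at its rim: loose round jug 74 mm across, 122 mm high, mouth about 53 mm across, on the tray one hole to one side of the drip bowl
- lid_top (a point): centre of the top of the blue lid of the other white jug, same size, closed; loose, on the tray one hole to the other side of the drip bowl
- drip_bowl: loose steel bowl 72 mm across, 40 mm high, between the jugs; origin at its underside
- wrench: loose steel wrench 180 mm long lying on the table; bystander, origin at its underside
- screwdriver: loose screwdriver 190 mm long lying on the table; bystander, origin at its underside
- oil_bottle: loose yellow bottle with black cap, 60 mm across, 170 mm high; bystander, origin at its underside
- grease_tin: loose red tin, 80 mm across, 75 mm high; bystander, origin at its underside
- bung: loose brass drum bung, 64 mm across, 24 mm high; bystander, origin at its underside
- stand: fixed dispensing stand with plate, arm, pin and ring; origin at the foot of the pivot axis on the table, x axis from the pivot to the drip bowl. Blue column 52 mm across, tray 12 mm high under the jugs. The arm's flat blue tail, 38 mm wide, reaches 125 mm from the pivot; its top is 180 mm above the table, 53 mm below the ring's centre; the space between the ring and the hub is free
Not all that is in view belongs to the job. Leave any purple look-alike of the part that bears jug_mouth alone. Leave any red look-alike of the part that bears lid_top alone.

How it is judged:
By the outcome, as a careful person would: the job done as asked, in the order asked, and still so for the second after the job is handed in, with the robot touching nothing.
It also fails if it takes over 54 s, if anything falls off the work surface, if the arm or the gripper's body presses on something with over 40 N, if the wrist force passes 120 N, or if a joint passes its speed limit or range.

## Working session

There is one attempt and no reset: what is moved stays moved. The work goes in short steps, Python scripts to look and compute and a tool call to move; the robot and the scene stay as the last step left them, time stands still between calls to the robot, and variables do not carry over. Pictures are saved under pics/ and viewed, on a budget of 10 in all, crops included, one or two more only if the job needs it, and the job is handed in when it is done.

Besides the shell and the picture viewer there is one more tool, called after "Emit:" as name(argument=value, ...) on one line, values as JSON. send_rows: Moves the arm, as the interface text tells. Shifts and turns lie within -1 to 1; 1 stands for 0.025 m of shift or 5 degrees of turn. Its arguments: {"type":"object","properties":{"commands":{"type":"array"}},"required":["commands"]}

```bash
mkdir -p pics; ls
python3 - <<'E'
from workcell import ctrl
import cv2,numpy as np
s=ctrl.read_state();print(s)
for n in ("scene","top"):
    cv2.imwrite(f"pics/{n}0.png",ctrl.camera(n)[:,:,::-1]);m=ctrl.camera_model(n);print(n,m)
E
```

```text
pics
{'t': 0.0, 'q': array([-1.32705673,  0.47779365,  0.02236888,  1.55650037, -0.0115375 ,
        1.10928003, -0.08311173]), 'dq': array([-1.98432603e-04,  3.25995447e-04, -7.67529442e-04,  9.12836313e-04,
       -1.06421237e-03,  8.25739163e-04,  3.51374036e-05]), 'joint_efforts': array([ 8.00603743e-05, -5.96431446e+01,  1.60795480e+00, -2.81200737e+01,
        1.24143870e-02,  9.22142935e-03,  1.33849625e-05]), 'position': array([0.23243372, 0.63306658, 0.23030994]), 'orientation': array([-5.49837004e-01, -3.09289056e+00,  2.89246203e-03]), 'ft_force': array([-0.75027745,  0.84531097,  0.64671249]), 'ft_torque': array([-0.01197597, -0.01028812,  0.02291813]), 'finger_gap': 0.08538988542873888}
scene {'intrinsics': array([[456.78123998,   0.        , 287.0060099 ],
       [  0.        , 456.78123998, 207.53208023],
       [  0.        ,   0.        ,   1.        ]]), 'k1': -0.14619277415005386, 'extrinsics': array([[-0.66830989,  0.74371426,  0.01584258,  0.41442381],
       [ 0.5917005 ,  0.54437475, -0.59459789, -0.25582818],
       [-0.45083523, -0.38800159, -0.80386713,  1.87502257],
       [ 0.        ,  0.        ,  0.        ,  1.        ]])}
top {'intrinsics': array([[506.73676499,   0.        , 273.84470901],
       [  0.        , 506.73676499, 215.37109138],
       [  0.        ,   0.        ,   1.        ]]), 'k1': -0.006101223351186978, 'extrinsics': array([[ 0.03365568, -0.99942091, -0.00501454, -0.01622242],
       [-0.97360615, -0.03165227, -0.2260292 ,  0.63050662],
       [ 0.22573959,  0.01248936, -0.97410762,  1.38406777],
       [ 0.        ,  0.        ,  0.        ,  1.        ]])}
```

View pics/scene0.png

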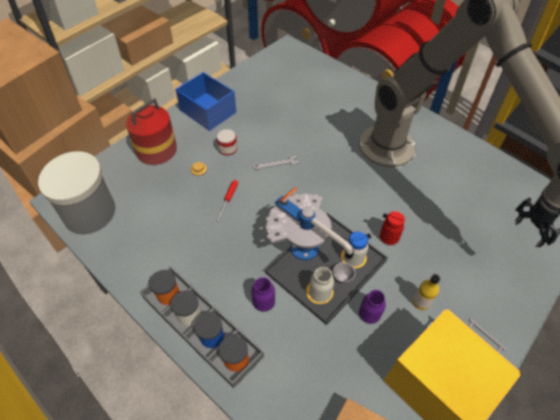

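View pics/top0.png

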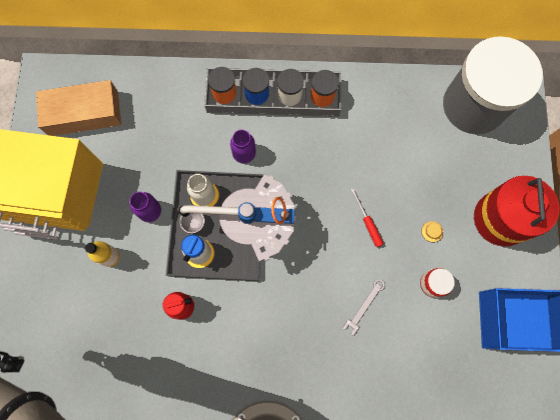

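The top view has the spout (183,210) over the bowl (192,222), the ring at (279,210) and the hub at (247,211). Candidate jugs:
- Open white at (201,185).
- Blue lid at (195,248).
- Purple look-alikes at (243,147) and (145,207).
- Red look-alike at (179,305).

The target is the open white jug. I'll check it in an enlarged crop.

Run:
```python
import cv2,numpy as np
a=cv2.imread("pics/top0.png")[165:285,160:310];b=cv2.imread("pics/scene0.png")[180:310,255:395]
f=lambda i:cv2.resize(i,(0,0),fx=4 if 0 else 5,fy=5,interpolation=cv2.INTER_CUBIC)
cv2.imwrite("pics/top0c.png",f(a));cv2.imwrite("pics/scene0c.png",cv2.resize(b,(0,0),fx=4.5,fy=4.5,interpolation=cv2.INTER_CUBIC))
```

```text
(no output)
```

View pics/top0c.png

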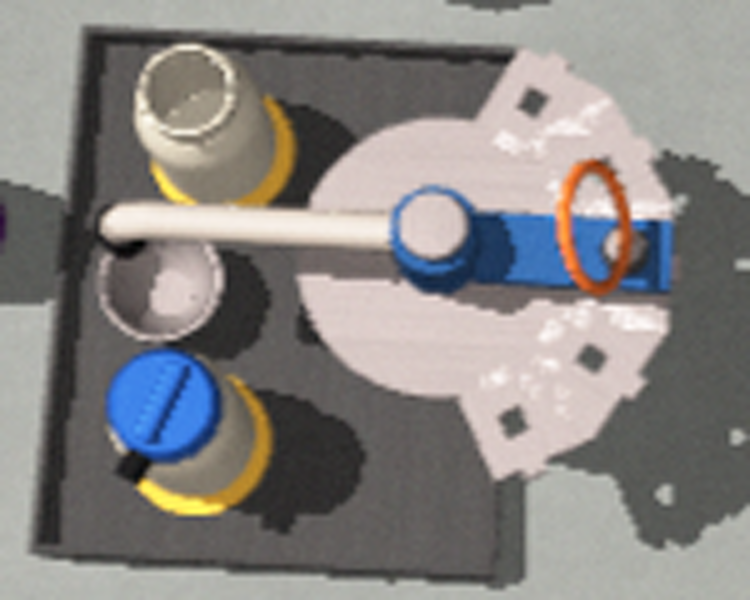

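View pics/scene0c.png

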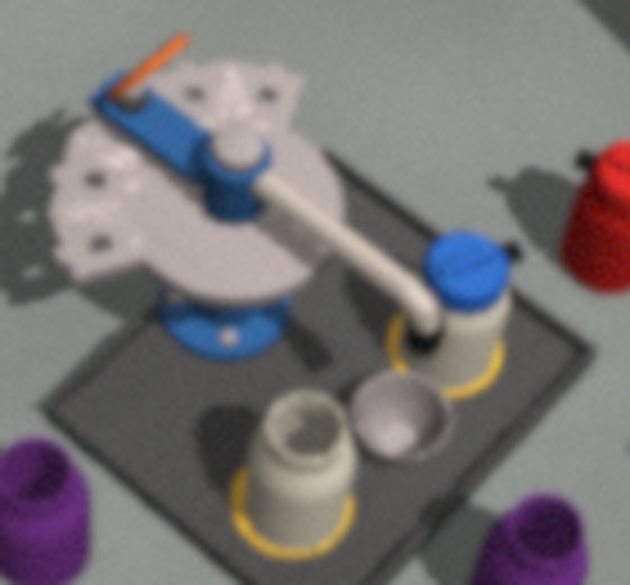

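```bash
cat > h.py <<'E'
from workcell import ctrl
import cv2,numpy as np
from scipy.spatial.transform import Rotation as R
def onz(n,uv,z,m=None):
    m=m or ctrl.camera_model(n);K=m["intrinsics"];E=m["extrinsics"]
    r=cv2.undistortPoints(np.array([[uv]],float),K,np.array([m["k1"],0,0,0.]))[0,0]
    c=-E[:3,:3].T@E[:3,3];d=E[:3,:3].T@np.array([*r,1]);return c+d*(z-c[2])/d[2]
E
python3 - <<'E'
from h import *
P={k:onz("top",uv,z) for k,uv,z in [("ring",(279,210.4),.233),("hub",(246.8,210),.223),("h1",(266.6,185),.15),("h3",(278.4,236.6),.15),("h4",(262.6,249.4),.15),("jug",(197.4,183.6),.134),("lid",(192.6,246),.136),("bowl",(192.4,222.5),.052)]}
P["hub_s"]=onz("scene",(308.3,212.7),.223)
for k,p in P.items(): v=(p-P["hub"])[:2];print(k,p.round(4),"r",np.hypot(*v).round(4),"az",np.degrees(np.arctan2(v[1],v[0])).round(1))
E
```

```text
ring [ 0.6069 -0.0101  0.233 ] r 0.0829 az -90.5
hub [0.6077 0.0728 0.223 ] r 0.0 az 0.0
h1 [0.6978 0.0265 0.15  ] r 0.1014 az -27.2
h3 [ 0.5545 -0.0106  0.15  ] r 0.0989 az -122.5
h4 [0.5183 0.0306 0.15  ] r 0.0988 az -154.7
jug [0.7004 0.2202 0.134 ] r 0.1742 az 57.8
lid [0.5236 0.2209 0.136 ] r 0.1703 az 119.6
bowl [0.6064 0.2409 0.052 ] r 0.1681 az 90.4
hub_s [0.6131 0.0761 0.223 ] r 0.0063 az 31.2
```

The target is confirmed: the open jug is at azimuth 58°, the bowl at 90° and the lid at 120°. The arm must swing clockwise by 0.55 rad, so the ring moves towards the robot. Geometry checks: ring radius 83 mm against 84, jug at 174 mm against 170. I'll go up and round first.

Emit:
send_rows(commands=[{"dp": [-0.3, 0, -1], "angular": [0, 0, 0.3], "fingers": 1}, {"dp": [-0.6, 0, -1], "angular": [0, 0, 0.4], "fingers": 1}, {"dp": [-1, -0.2, -1], "angular": [0, 0, 0.42], "fingers": 1}, {"dp": [-1, -0.2, -1], "angular": [0, 0, 0.42], "fingers": 1}, {"dp": [-1, -0.2, -1], "angular": [0, 0, 0.42], "fingers": 1}])

```text
t: 0.6
position: [0.3101, 0.5776, 0.351]
orientation: [-0.805, -3.032, 0.027]
ft_force: [0.6, -1.0, -0.7]
finger_gap: 0.0122
```

Emit:
send_rows(commands=[{"dp": [-1, -0.2, -1], "angular": [0, 0, 0.45], "fingers": 1}, {"dp": [-1, -0.2, -1], "angular": [0, 0, 0.45], "fingers": 1}, {"dp": [-1, -0.2, -1], "angular": [0, 0, 0.45], "fingers": 1}, {"dp": [-1, -0.2, -1], "angular": [0, 0, 0.45], "fingers": 1}, {"dp": [-1, -0.2, 0], "angular": [0, 0, 0.45], "fingers": 1}])

```text
t: 1.1
position: [0.4037, 0.4841, 0.4571]
orientation: [-1.111, -2.937, 0.025]
ft_force: [1.0, -0.1, 0.6]
finger_gap: -0.0001
```

Emit:
send_rows(commands=[{"dp": [-1, 0, 0], "angular": [0, 0, 0.4], "fingers": 1}, {"dp": [-1, 0, 0], "angular": [0, 0, 0.4], "fingers": 1}, {"dp": [-1, 0, 0], "angular": [0, 0, 0.4], "fingers": 1}, {"dp": [-1, 0, 0], "angular": [0, 0, 0.4], "fingers": 1}, {"dp": [-1, 0, 0], "angular": [0, 0, 0.4], "fingers": 1}])

```text
t: 1.6
position: [0.4961, 0.3873, 0.4531]
orientation: [-1.38, -2.82, 0.036]
ft_force: [1.0, -0.5, 0.0]
finger_gap: -0.0002
```

Emit:
send_rows(commands=[{"dp": [-1, 0, 0], "angular": [0, 0, 0.4], "fingers": 1}, {"dp": [-1, 0, 0], "angular": [0, 0, 0.4], "fingers": 1}, {"dp": [-1, 0, 0], "angular": [0, 0, 0.4], "fingers": 1}, {"dp": [-1, 0, 0], "angular": [0, 0, 0.4], "fingers": 1}, {"dp": [-1, 0, 0], "angular": [0, 0, 0.4], "fingers": 1}])

```text
t: 2.1
position: [0.5706, 0.2734, 0.4499]
orientation: [-1.642, -2.675, 0.047]
ft_force: [-0.1, -0.2, -0.4]
finger_gap: 0.0001
```

Emit:
send_rows(commands=[{"dp": [-1, 0, 0], "angular": [0, 0, 0.4], "fingers": 1}, {"dp": [-1, 0, 0], "angular": [0, 0, 0.4], "fingers": 1}, {"dp": [-1, 0, 0], "angular": [0, 0, 0.4], "fingers": 1}, {"dp": [-1, 0, 0], "angular": [0, 0, 0.4], "fingers": 1}, {"dp": [-1, 0, 0], "angular": [0, 0, 0.4], "fingers": 1}])

```text
t: 2.6
position: [0.622, 0.1474, 0.4477]
orientation: [-1.889, -2.507, 0.057]
ft_force: [0.3, -0.1, 0.7]
finger_gap: -0.0
```

Emit:
send_rows(commands=[{"dp": [-1, 0, 0], "angular": [0, 0, 0.4], "fingers": 1}, {"dp": [-1, 0, 0], "angular": [0, 0, 0.4], "fingers": 1}, {"dp": [-1, 0, 0], "angular": [0, 0, 0.4], "fingers": 1}, {"dp": [-1, 0, 0], "angular": [0, 0, 0.4], "fingers": 1}, {"dp": [-1, 0, 0], "angular": [0, 0, 0.4], "fingers": 1}])

```text
t: 3.1
position: [0.6485, 0.0141, 0.4464]
orientation: [-2.119, -2.316, 0.067]
ft_force: [-0.5, 0.7, -0.3]
finger_gap: -0.0002
```

Emit:
send_rows(commands=[{"dp": [-1, 0, 0], "angular": [0, 0, 0.4], "fingers": 1}, {"dp": [-1, 0, 0], "angular": [0, 0, 0.4], "fingers": 1}, {"dp": [-1, 0, 0], "angular": [0, 0, 0.4], "fingers": 1}, {"dp": [-1, 0, 0], "angular": [0, 0, 0.4], "fingers": 1}, {"dp": [-1, 0, 0], "angular": [0, 0, 0.4], "fingers": 1}])

```text
t: 3.6
position: [0.6493, -0.1216, 0.4461]
orientation: [-2.329, -2.105, 0.076]
ft_force: [-0.4, -0.1, -0.6]
finger_gap: -0.0001
```

Emit:
send_rows(commands=[{"dp": [0, 0, 0], "angular": [0, 1, 0], "fingers": 1}, {"dp": [0, 0, 0], "angular": [0, 1, 0], "fingers": 1}, {"dp": [0, 0, 0], "angular": [0, 1, 0], "fingers": 1}, {"dp": [0, 0, 0], "angular": [0, 1, 0], "fingers": 1}, {"dp": [0, 0, 0], "angular": [0, 1, 0], "fingers": 1}])

```text
t: 4.1
position: [0.6484, -0.1291, 0.4437]
orientation: [-2.103, -1.866, -0.407]
ft_force: [0.6, -0.3, -0.0]
finger_gap: 0.0
```

Emit:
send_rows(commands=[{"dp": [0, 0, 0], "angular": [0, 1, 0], "fingers": 1}, {"dp": [0, 0, 0], "angular": [0, 1, 0], "fingers": 1}, {"dp": [0, 0, 0], "angular": [0, 1, 0], "fingers": 1}, {"dp": [0, 0, 0], "angular": [0, 1, 0], "fingers": 1}, {"dp": [0, 0, 0], "angular": [0, 1, 0], "fingers": 1}])

```text
t: 4.6
position: [0.6475, -0.1372, 0.4413]
orientation: [-1.827, -1.587, -0.811]
ft_force: [1.1, 1.3, -0.7]
finger_gap: 0.0001
```

```bash
cat >> h.py <<'E'
def st():
    s=ctrl.read_state();M=R.from_rotvec(s["orientation"]).as_matrix()
    print("t",round(s["t"],2),"p",s["position"].round(4),"q",s["q"].round(2),"f",s["ft_force"].round(1))
    for i,a in enumerate("xyz"): print(" tool",a,M[:,i].round(3))
    return s,M
def goal(p,z_az,down):   # needed move in tool axes/units, tool y kept level, tool z at azimuth/down deg
    s,M=st();a,d=np.radians([z_az,down]);z=np.array([np.cos(a)*np.cos(d),np.sin(a)*np.cos(d),-np.sin(d)])
    y=np.cross(z,[np.cos(a)*np.sin(d),np.sin(a)*np.sin(d),np.cos(d)]);G=np.c_[np.cross(y,z),y,z]
    print("dp units",(M.T@(np.array(p)-s["position"])/.025).round(2),"ang units",(R.from_matrix(M.T@G).as_rotvec(degrees=True)/5).round(2))
E
python3 - <<'E'
from h import *
goal([.607,-.09,.29],85,32)
E
```

```text
t 4.6 p [ 0.6475 -0.1372  0.4413] q [ 0.2   0.55  0.43  1.29 -0.97  1.81  0.48] f [ 1.1  1.3 -0.7]
 tool x [0.107 0.638 0.762]
 tool y [ 0.992 -0.124 -0.036]
 tool z [ 0.071  0.76  -0.646]
dp units [-3.58 -1.62  5.23] ang units [ 0.09  1.65 -0.58]
```

Emit:
send_rows(commands=[{"dp": [-0.7, -0.3, 0.9], "angular": [0, 0.3, -0.1], "fingers": 1}, {"dp": [-0.7, -0.3, 0.9], "angular": [0, 0.2, -0.1], "fingers": 1}, {"dp": [-0.7, -0.3, 0.9], "angular": [0, 0.2, -0.1], "fingers": 1}, {"dp": [-0.7, -0.3, 0.9], "angular": [0, 0.2, -0.1], "fingers": 1}, {"dp": [-0.4, -0.3, 0.3], "angular": [0, 0, 0], "fingers": 1}])

```text
t: 5.1
position: [0.6076, -0.114, 0.3094]
orientation: [-1.764, -1.556, -0.894]
ft_force: [0.8, 0.7, 0.2]
finger_gap: -0.0001
```

Run:
```python
from h import *
goal([.607,-.09,.29],85,36)
cv2.imwrite("pics/w1.png",ctrl.camera("wrist")[:,:,::-1])
a=ctrl.camera("top")[150:300,190:390,::-1];cv2.imwrite("pics/t1.png",cv2.resize(a,(0,0),fx=4,fy=4,interpolation=cv2.INTER_CUBIC))
```

```text
t 5.1 p [ 0.6076 -0.114   0.3094] q [ 0.22  0.58  0.39  1.59 -1.    1.65  0.76] f [0.8 0.7 0.2]
 tool x [0.079 0.577 0.813]
 tool y [ 0.993 -0.118 -0.012]
 tool z [ 0.089  0.808 -0.582]
dp units [-0.08 -0.13  1.22] ang units [ 0.21 -0.08 -0.33]
```

View pics/w1.png

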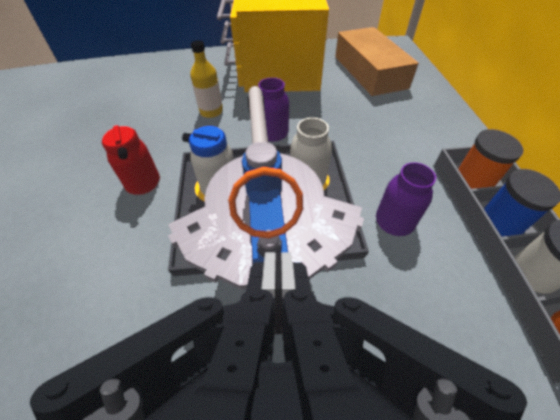

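The ring shows face-on, centred at (266,201) in the wrist view, with the shut fingertips below it near (279,255). I'll measure it from here.

Run:
```python
from h import *
m=ctrl.camera_model("wrist")
print("ring",onz("wrist",(266,201.5),.233,m),"hub",onz("wrist",(261.5,152),.223,m))
E=m["extrinsics"];K=m["intrinsics"]
for p in ([.607,-.010,.233],ctrl.read_state()["position"]): 
    c=E[:3,:3]@np.array(p)+E[:3,3];x=c[:2]/c[2];x=x*(1+m["k1"]*(x@x));print(p,c,(K[:2,:2]@x+K[:2,2]).round(1))
r=np.array([.607,-.010,.233]);goal(r-.03*np.array([0,.82,-.57]),85,35);goal(r+.03*np.array([0,.82,-.57])+[0,0,.004],85,35)
```

```text
ring [ 0.60761633 -0.00826794  0.233     ] hub [0.6097127 0.0705805 0.223    ]
[0.607, -0.01, 0.233] [-0.01160362 -0.00636129  0.28261145] [265.5 203. ]
[ 0.60741861 -0.11496132  0.31027739] [0.00039986 0.03078356 0.15825299] [278.7 268.8]
t 5.2 p [ 0.6074 -0.115   0.3103] q [ 0.22  0.58  0.39  1.59 -1.    1.65  0.75] f [ 0.3 -0.2 -0.1]
 tool x [0.081 0.577 0.812]
 tool y [ 0.993 -0.12  -0.013]
 tool z [ 0.09   0.808 -0.583]
dp units [-0.1  -0.37  4.  ] ang units [ 0.22  0.13 -0.34]
t 5.2 p [ 0.6074 -0.115   0.3103] q [ 0.22  0.58  0.39  1.59 -1.    1.65  0.75] f [ 0.3 -0.2 -0.1]
 tool x [0.081 0.577 0.812]
 tool y [ 0.993 -0.12  -0.013]
 tool z [ 0.09   0.808 -0.583]
dp units [ 0.05 -0.59  6.29] ang units [ 0.22  0.13 -0.34]
```

Emit:
send_rows(commands=[{"dp": [0, -0.2, 0.7], "angular": [0.2, 0.1, -0.3], "fingers": 1}, {"dp": [0, -0.2, 0.9], "angular": [0, 0, 0], "fingers": 1}, {"dp": [0, -0.1, 0.9], "angular": [0, 0, 0], "fingers": 1}, {"dp": [0, 0, 0.5], "angular": [0, 0, 0], "fingers": 1}, {"dp": [0, 0, 0], "angular": [0, 0, 0], "fingers": 1}])

```text
t: 5.7
position: [0.6043, -0.0566, 0.2691]
orientation: [-1.739, -1.581, -0.904]
ft_force: [0.2, -0.5, -0.1]
finger_gap: -0.0002
```

Run:
```python
from h import *
r=np.array([.607,-.0095,.233]);goal(r+.03*np.array([0,.82,-.57])+[0,0,.004],85,35)
```

```text
t 5.7 p [ 0.6043 -0.0566  0.2691] q [ 0.16  0.58  0.36  1.7  -1.03  1.54  0.82] f [ 0.2 -0.5 -0.1]
 tool x [0.052 0.576 0.816]
 tool y [ 0.995 -0.098  0.005]
 tool z [ 0.083  0.812 -0.578]
dp units [ 0.05 -0.18  3.47] ang units [ 0.13  0.07 -0.02]
```

Emit:
send_rows(commands=[{"dp": [0, -0.1, 0.7], "angular": [0.1, 0, 0], "fingers": 1}, {"dp": [0, -0.1, 0.9], "angular": [0, 0, 0], "fingers": 1}, {"dp": [0, 0, 0.9], "angular": [0, 0, 0], "fingers": 1}, {"dp": [0, 0, 0.7], "angular": [0, 0, 0], "fingers": 1}, {"dp": [0, 0, 0.2], "angular": [0, 0, 0], "fingers": 1}])

```text
t: 6.2
position: [0.6089, 0.0122, 0.2197]
orientation: [-1.738, -1.587, -0.901]
ft_force: [-0.1, 0.6, 0.8]
finger_gap: -0.0002
```

Run:
```python
from h import *
r=np.array([.607,-.0095,.233]);goal(r+.03*np.array([0,.82,-.57])+[0,0,.004],85,35)
a=ctrl.camera("wrist")[150:300,165:365,::-1];cv2.imwrite("pics/w2.png",cv2.resize(a,(0,0),fx=3.5,fy=3.5,interpolation=cv2.INTER_CUBIC))
```

```text
t 6.2 p [0.6089 0.0122 0.2197] q [ 0.08  0.6   0.31  1.79 -1.1   1.4   0.86] f [-0.1  0.6  0.8]
 tool x [0.05  0.579 0.814]
 tool y [ 0.996 -0.094  0.006]
 tool z [ 0.08   0.81  -0.581]
dp units [ 0.07 -0.09  0.08] ang units [0.11 0.11 0.01]
```

View pics/w2.png

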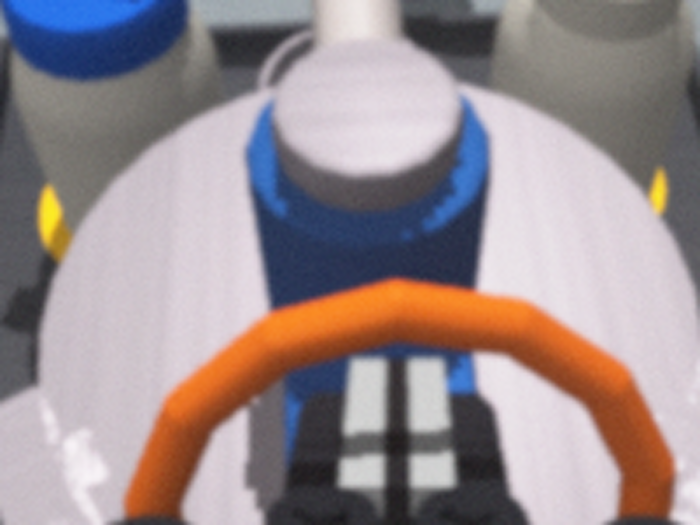

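Fingertips are inside the ring, centred. Now lift straight up in small rows.

Emit:
send_rows(commands=[{"dp": [0.16, 0, -0.12], "angular": [0, 0, 0], "fingers": 1}, {"dp": [0.16, 0, -0.12], "angular": [0, 0, 0], "fingers": 1}, {"dp": [0.1, 0, -0.07], "angular": [0, 0, 0], "fingers": 1}, {"dp": [0.1, 0, -0.07], "angular": [0, 0, 0], "fingers": 1}])

```text
t: 6.65
position: [0.6098, 0.0089, 0.2383]
orientation: [-1.742, -1.587, -0.903]
ft_force: [0.1, 0.4, -0.5]
finger_gap: -0.0002
```

Emit:
send_rows(commands=[{"dp": [0.1, 0, -0.07], "angular": [0, 0, 0], "fingers": 1}, {"dp": [0.1, 0, -0.07], "angular": [0, 0, 0], "fingers": 1}])

```text
t: 6.85
position: [0.6094, 0.0068, 0.243]
orientation: [-1.748, -1.588, -0.899]
ft_force: [0.8, -0.3, -7.2]
finger_gap: -0.0001
```

Emit:
send_rows(commands=[{"dp": [0.1, 0, -0.07], "angular": [0, 0, 0], "fingers": 1}, {"dp": [0.1, 0, -0.07], "angular": [0, 0, 0], "fingers": 1}])

```text
t: 7.05
position: [0.609, 0.0059, 0.2477]
orientation: [-1.752, -1.587, -0.896]
ft_force: [1.3, -0.7, -8.3]
finger_gap: 0.0002
```

Emit:
send_rows(commands=[{"dp": [0.12, 0, -0.05], "angular": [0, 0, 0], "fingers": 1}, {"dp": [0.12, 0, -0.05], "angular": [0, 0, 0], "fingers": 1}, {"dp": [0.12, 0, -0.05], "angular": [0, 0, 0], "fingers": 1}])

```text
t: 7.35
position: [0.609, 0.0061, 0.2558]
orientation: [-1.759, -1.586, -0.893]
ft_force: [1.2, -4.8, -9.6]
finger_gap: -0.0003
```

Run:
```python
from h import *
st()
```

```text
t 7.35 p [0.609  0.0061 0.2558] q [ 0.07  0.54  0.33  1.77 -1.07  1.43  0.79] f [ 1.2 -4.8 -9.6]
 tool x [0.059 0.59  0.805]
 tool y [ 0.995 -0.105  0.004]
 tool z [ 0.087  0.801 -0.593]
```

Emit:
send_rows(commands=[{"dp": [0.12, 0, -0.06], "angular": [0, 0, 0], "fingers": 1}, {"dp": [0.02, -0.13, -0.01], "angular": [-0.4, 0, 0.3], "fingers": 1}, {"dp": [0.02, -0.13, -0.01], "angular": [-0.4, 0, 0.3], "fingers": 1}])

```text
t: 7.65
position: [0.604, 0.0061, 0.2599]
orientation: [-1.846, -1.519, -0.934]
ft_force: [2.0, -2.4, -9.9]
finger_gap: 0.0002
```

Run:
```python
from h import *
st()
```

```text
t 7.65 p [0.604  0.0061 0.2599] q [ 0.06  0.5   0.35  1.84 -1.11  1.36  0.76] f [ 2.  -2.4 -9.9]
 tool x [0.112 0.585 0.803]
 tool y [ 0.981 -0.195  0.005]
 tool z [ 0.16   0.787 -0.596]
```

Emit:
send_rows(commands=[{"dp": [0.02, -0.14, -0.01], "angular": [-0.35, 0, 0.25], "fingers": 1}, {"dp": [0.02, -0.14, -0.01], "angular": [-0.35, 0, 0.25], "fingers": 1}, {"dp": [0.02, -0.14, -0.01], "angular": [-0.35, 0, 0.25], "fingers": 1}, {"dp": [0.02, -0.14, -0.01], "angular": [-0.35, 0, 0.25], "fingers": 1}])

```text
t: 8.05
position: [0.5907, 0.0084, 0.2617]
orientation: [-1.993, -1.39, -1.008]
ft_force: [2.6, -2.9, -9.4]
finger_gap: -0.0005
```

Run:
```python
from h import *
st()
a=ctrl.camera("top")[165:285,160:310,::-1];cv2.imwrite("pics/t3.png",cv2.resize(a,(0,0),fx=5,fy=5,interpolation=cv2.INTER_CUBIC))
```

```text
t 8.05 p [0.5907 0.0084 0.2617] q [ 0.04  0.41  0.36  1.97 -1.2   1.24  0.74] f [ 2.6 -2.9 -9.4]
 tool x [0.202 0.562 0.802]
 tool y [ 0.937 -0.349  0.008]
 tool z [ 0.285  0.75  -0.597]
```

View pics/t3.png

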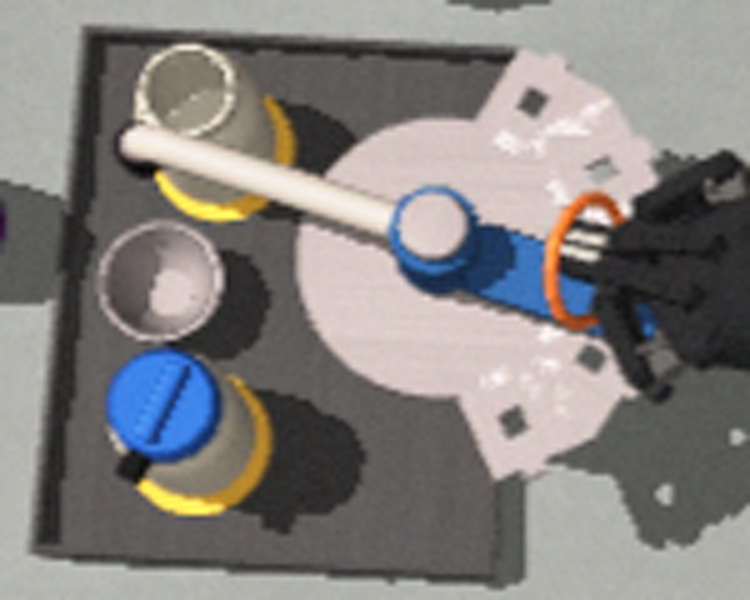

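The arm swings freely with the pin clear, about half way at roughly 16°. I'll continue without more yaw, since joint 5 is nearing its limit.

Emit:
send_rows(commands=[{"dp": [0.02, -0.15, -0.01], "angular": [0, 0, 0], "fingers": 1}, {"dp": [0.02, -0.15, -0.01], "angular": [0, 0, 0], "fingers": 1}, {"dp": [0.02, -0.15, -0.01], "angular": [0, 0, 0], "fingers": 1}])

```text
t: 8.4
position: [0.5785, 0.0121, 0.2633]
orientation: [-1.995, -1.389, -1.007]
ft_force: [0.6, -3.4, -9.0]
finger_gap: -0.0
```

Run:
```python
from h import *
s,M=st();v=s["position"][:2]-[.609,.0735];print(np.degrees(np.arctan2(v[1],v[0])),np.hypot(*v))
```

```text
t 8.4 p [0.5785 0.0121 0.2633] q [ 0.04  0.39  0.36  1.99 -1.19  1.23  0.74] f [ 0.6 -3.4 -9. ]
 tool x [0.204 0.562 0.801]
 tool y [ 0.936 -0.351  0.008]
 tool z [ 0.286  0.749 -0.598]
-116.38210684789117 0.06854445164151282
```

Emit:
send_rows(commands=[{"dp": [0.01, -0.15, -0.01], "angular": [0, 0, 0], "fingers": 1}, {"dp": [0.01, -0.05, -0.01], "angular": [0, 0, 0], "fingers": 1}])

```text
t: 8.6
position: [0.5732, 0.014, 0.2639]
orientation: [-1.994, -1.389, -1.006]
ft_force: [0.1, -3.7, -9.8]
finger_gap: -0.0001
```

Run:
```python
from h import *
s,M=st();v=s["position"][:2]-[.609,.0735];print(np.degrees(np.arctan2(v[1],v[0])),np.hypot(*v))
a=ctrl.camera("top")[165:285,160:310,::-1];cv2.imwrite("pics/t4.png",cv2.resize(a,(0,0),fx=5,fy=5,interpolation=cv2.INTER_CUBIC))
```

```text
t 8.6 p [0.5732 0.014  0.2639] q [ 0.04  0.38  0.36  2.01 -1.19  1.23  0.74] f [ 0.1 -3.7 -9.8]
 tool x [0.204 0.562 0.801]
 tool y [ 0.937 -0.35   0.008]
 tool z [ 0.285  0.749 -0.598]
-121.05786613980084 0.06939985237165486
```

View pics/t4.png

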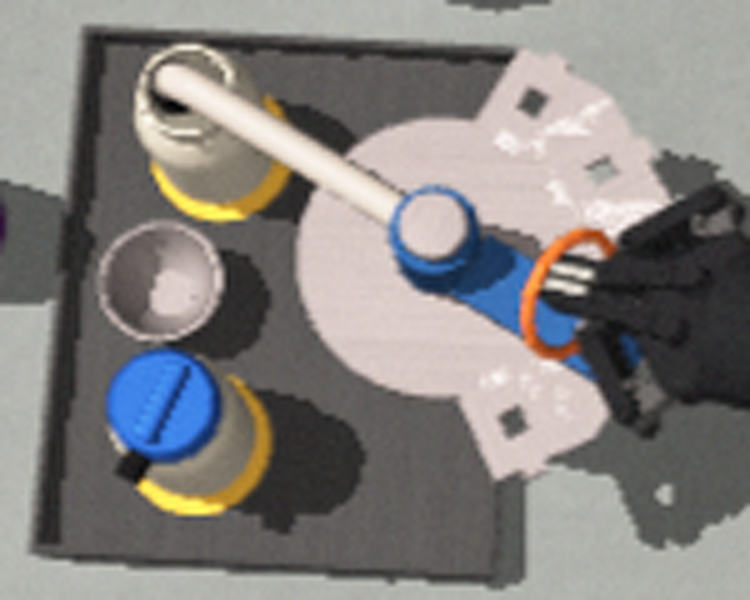

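```bash
python3 - <<'E'
from h import *
f=lambda u,v,z:onz("top",(160+u/5,165+v/5),z)[:2]
def az(a,b,z): d=f(*a,z)-f(*b,z);return np.degrees(np.arctan2(d[1],d[0])).round(2)
for z in (.19,.22): print("tube",az((118,219),(390,230),z),az((135,143),(390,220),z),az((172,80),(390,203),z))
p=np.array([.609,.0735])
for n,a in (("0",(595,227,.233)),("4",(568,293,.251))):
    d=f(*a)-p;print(n,np.hypot(*d),np.degrees(np.arctan2(d[1],d[0])))
E
# precise tube line fits
python3 - <<'E'
import sys;sys.path.insert(0,'.')
from h import *
for n in ("top0c","t3","t4"):
    im=cv2.imread(f"pics/{n}.png")
    e=cv2.createLineSegmentDetector().detect(cv2.cvtColor(im,6))[0][:,0]
    for l in e:
        if np.hypot(l[2]-l[0],l[3]-l[1])>110 and 110<min(l[0],l[2]) and max(l[0],l[2])<420 and max(l[1],l[3])<260 and min(l[1],l[3])>55:
            g=[onz("top",(160+l[i]/5,165+l[i+1]/5),.22)[:2] for i in (0,2)];d=g[1]-g[0];print(n,l.round(),(np.degrees(np.arctan2(d[1],d[0]))%180).round(2))
E
```

```text
tube 89.48 74.68 61.92
tube 89.48 74.68 61.92
0 0.08366315161088035 -91.45594059111002
4 0.08214834394765247 -119.85335048743929
top0c [162. 234. 387. 247.] 88.62
t3 [170. 164. 391. 237.] 73.05
t4 [207. 115. 321. 185.] 59.64
t4 [281. 124. 183.  65.] 60.36
```

Three estimates put the swing at about 28.3°, against 31.5° needed, so 3 to 4 mm more at the finger. Then I'll lower.

Emit:
send_rows(commands=[{"dp": [0.01, -0.1, -0.01], "angular": [0, 0, 0], "fingers": 1}, {"dp": [0, -0.03, 0], "angular": [0, 0, 0], "fingers": 1}, {"dp": [-0.08, 0, 0.06], "angular": [0, 0, 0], "fingers": 1}, {"dp": [-0.08, 0, 0.06], "angular": [0, 0, 0], "fingers": 1}])

```text
t: 9.05
position: [0.57, 0.0156, 0.2594]
orientation: [-1.992, -1.39, -1.007]
ft_force: [0.2, -4.1, -9.1]
finger_gap: 0.0002
```

Emit:
send_rows(commands=[{"dp": [-0.08, 0, 0.06], "angular": [0, 0, 0], "fingers": 1}, {"dp": [-0.08, 0, 0.06], "angular": [0, 0, 0], "fingers": 1}])

```text
t: 9.25
position: [0.57, 0.0156, 0.2541]
orientation: [-1.992, -1.39, -1.007]
ft_force: [-0.9, -3.3, -7.5]
finger_gap: 0.0002
```

Emit:
send_rows(commands=[{"dp": [-0.06, 0, 0.04], "angular": [0, 0, 0], "fingers": 1}, {"dp": [0, 0, 0], "angular": [0, 0, 0], "fingers": 1}])

```text
t: 9.45
position: [0.57, 0.0156, 0.252]
orientation: [-1.991, -1.39, -1.007]
ft_force: [-1.5, -3.9, -7.5]
finger_gap: -0.0001
```

Emit:
send_rows(commands=[{"dp": [-0.08, 0, 0.06], "angular": [0, 0, 0], "fingers": 1}, {"dp": [0, 0, 0], "angular": [0, 0, 0], "fingers": 1}])

```text
t: 9.65
position: [0.57, 0.0156, 0.2494]
orientation: [-1.991, -1.39, -1.007]
ft_force: [-0.8, -3.9, -8.4]
finger_gap: 0.0002
```

Emit:
send_rows(commands=[{"dp": [-0.08, 0, 0.06], "angular": [0, 0, 0], "fingers": 1}, {"dp": [0, 0, 0], "angular": [0, 0, 0], "fingers": 1}])

```text
t: 9.85
position: [0.5701, 0.0156, 0.247]
orientation: [-1.991, -1.39, -1.008]
ft_force: [-1.5, -4.5, -7.2]
finger_gap: -0.0002
```

Emit:
send_rows(commands=[{"dp": [-0.08, 0, 0.06], "angular": [0, 0, 0], "fingers": 1}, {"dp": [0, 0, 0], "angular": [0, 0, 0], "fingers": 1}])

```text
t: 10.05
position: [0.5701, 0.0156, 0.2445]
orientation: [-1.99, -1.39, -1.008]
ft_force: [-1.3, -3.6, -6.8]
finger_gap: 0.0003
```

Emit:
send_rows(commands=[{"dp": [-0.08, 0, 0.06], "angular": [0, 0, 0], "fingers": 1}, {"dp": [0, 0, 0], "angular": [0, 0, 0], "fingers": 1}])

```text
t: 10.25
position: [0.5703, 0.0159, 0.2425]
orientation: [-1.989, -1.39, -1.01]
ft_force: [-1.8, -3.6, -6.6]
finger_gap: -0.0
```

Emit:
send_rows(commands=[{"dp": [-0.08, 0, 0.06], "angular": [0, 0, 0], "fingers": 1}, {"dp": [0, 0, 0], "angular": [0, 0, 0], "fingers": 1}])

```text
t: 10.45
position: [0.571, 0.0171, 0.2415]
orientation: [-1.985, -1.39, -1.013]
ft_force: [-1.5, -3.2, -5.5]
finger_gap: 0.0002
```

Emit:
send_rows(commands=[{"dp": [-0.08, 0, 0.06], "angular": [0, 0, 0], "fingers": 1}, {"dp": [0, 0, 0], "angular": [0, 0, 0], "fingers": 1}])

```text
t: 10.65
position: [0.5718, 0.0182, 0.2402]
orientation: [-1.982, -1.391, -1.016]
ft_force: [-0.6, -1.7, -3.0]
finger_gap: 0.0001
```

Run:
```python
from h import *
st()
a=ctrl.camera("top")[165:285,160:310,::-1];cv2.imwrite("pics/t5.png",cv2.resize(a,(0,0),fx=5,fy=5,interpolation=cv2.INTER_CUBIC))
e=cv2.createLineSegmentDetector().detect(cv2.cvtColor(cv2.imread("pics/t5.png"),6))[0][:,0]
for l in e:
    if np.hypot(l[2]-l[0],l[3]-l[1])>90 and 110<min(l[0],l[2]) and max(l[0],l[2])<420 and max(l[1],l[3])<260 and min(l[1],l[3])>40:
        g=[onz("top",(160+l[i]/5,165+l[i+1]/5),.22)[:2] for i in (0,2)];d=g[1]-g[0];print(l.round(),(np.degrees(np.arctan2(d[1],d[0]))%180).round(2))
```

```text
t 10.65 p [0.5718 0.0182 0.2402] q [ 0.05  0.42  0.35  2.03 -1.23  1.21  0.81] f [-0.6 -1.7 -3. ]
 tool x [0.195 0.557 0.808]
 tool y [ 0.938 -0.345  0.011]
 tool z [ 0.285  0.756 -0.59 ]
```

Emit:
send_rows(commands=[{"dp": [-0.1, 0, 0.05], "angular": [0, 0, 0], "fingers": 1}, {"dp": [-0.12, 0, 0.06], "angular": [0, 0, 0], "fingers": 1}, {"dp": [-0.16, 0, 0.08], "angular": [0, 0, 0], "fingers": 1}, {"dp": [-0.1, 0, 0.05], "angular": [0, 0, 0], "fingers": 1}, {"dp": [0, 0, 0], "angular": [0, 0, 0], "fingers": 1}])

```text
t: 11.2
position: [0.5721, 0.0178, 0.2278]
orientation: [-1.976, -1.392, -1.021]
ft_force: [1.0, -0.4, 0.4]
finger_gap: -0.0003
```

Run:
```python
from h import *
st();m=ctrl.camera_model("wrist")
a=ctrl.camera("top")[165:285,160:310,::-1];a=cv2.resize(a,(375,300),interpolation=cv2.INTER_CUBIC)
b=ctrl.camera("wrist")[:,:,::-1];b=cv2.resize(b,(400,300));cv2.imwrite("pics/t6.png",np.hstack([a,b]))
```

```text
t 11.2 p [0.5721 0.0178 0.2278] q [ 0.06  0.44  0.34  2.03 -1.24  1.21  0.84] f [ 1.  -0.4  0.4]
 tool x [0.191 0.554 0.81 ]
 tool y [ 0.939 -0.343  0.013]
 tool z [ 0.285  0.758 -0.586]
```

View pics/t6.png

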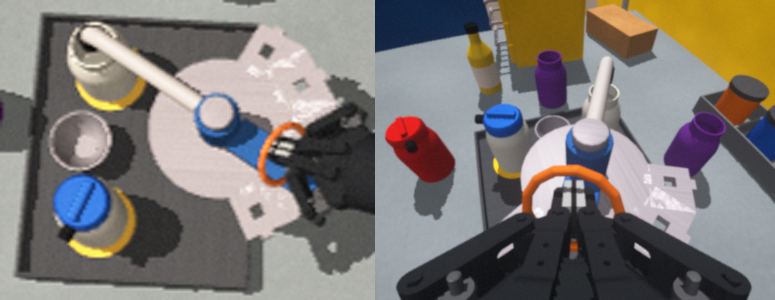

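Force is zero and the ring is free; the spout is over the open jug. I'll withdraw along the tool axis.

Emit:
send_rows(commands=[{"dp": [-0.1, 0, -0.3], "angular": [0, 0, 0], "fingers": 1}, {"dp": [0, 0, -0.6], "angular": [0, 0, 0], "fingers": 1}, {"dp": [0, 0, -0.6], "angular": [0, 0, 0], "fingers": 1}, {"dp": [0, 0, -0.8], "angular": [0, 0, 0], "fingers": 1}, {"dp": [0, 0, -1], "angular": [0, 0, 0], "fingers": 1}])

```text
t: 11.8
position: [0.546, -0.0489, 0.2771]
orientation: [-1.974, -1.393, -1.018]
ft_force: [0.4, 0.4, -0.0]
finger_gap: -0.0001
```

Emit:
send_rows(commands=[{"dp": [0, 0, -1], "angular": [0, 0, 0], "fingers": 1}, {"dp": [0, 0, -1], "angular": [0, 0, 0], "fingers": 1}, {"dp": [0, 0, -0.5], "angular": [0, 0, 0], "fingers": 1}, {"dp": [0, 0, 0], "angular": [0, 0, 0], "fingers": 1}])

```text
t: 12.2
position: [0.526, -0.1064, 0.3202]
orientation: [-1.985, -1.391, -1.025]
ft_force: [0.5, 0.4, 0.0]
finger_gap: 0.0
```

Run:
```python
from h import *
st();m=ctrl.camera_model("wrist");E=m["extrinsics"];K=m["intrinsics"]
b=ctrl.camera("wrist")[:,:,::-1];t=ctrl.camera("top")[:,:,::-1];cv2.imwrite("pics/w7raw.png",b);cv2.imwrite("pics/t7raw.png",t)
def proj(m,p):
    E=m["extrinsics"];c=E[:3,:3]@np.array(p)+E[:3,3];x=c[:2]/c[2];x=x*(1+m["k1"]*(x@x));return m["intrinsics"][:2,:2]@x+m["intrinsics"][:2,2]
# predicted ring centre at hole -0.55, height 0 and 0.010, orange centroids
mt=ctrl.camera_model("top")
for a0 in (-90.5,-91):
  a=np.radians(a0-31.5)
  for h in (0,.01): p=[.609+.084*np.cos(a),.0735+.084*np.sin(a),.233+h];print(h,np.round(p,4),"wrist",proj(m,p).round(1),"top",proj(mt,p).round(1))
for n,i in (("w",b),("t",t)):
    hsv=cv2.cvtColor(i,40);k=cv2.inRange(hsv,(5,170,90),(17,255,255));nn,l,s,c=cv2.connectedComponentsWithStats(k)
    for j in np.argsort(-s[1:,4])[:5]+1: x,y,w,h,A=s[j];print(n,"bbox centre",x+w/2-.5,y+h/2-.5,"size",w,h,A)
c=[cv2.resize(t[165:285,160:310],(400,320),interpolation=cv2.INTER_CUBIC),cv2.resize(b[110:310,160:410],(400,320),interpolation=cv2.INTER_CUBIC)]
cv2.imwrite("pics/c7.png",np.hstack(c))
```

```text
t 12.2 p [ 0.526  -0.1064  0.3202] q [ 0.21  0.35  0.46  1.91 -1.05  1.46  0.76] f [0.5 0.4 0. ]
 tool x [0.192 0.557 0.808]
 tool y [ 0.937 -0.349  0.018]
 tool z [ 0.292  0.754 -0.589]
0 [0.5645 0.0023 0.233 ] wrist [275.  199.1] top [273.6 226.5]
0.01 [0.5645 0.0023 0.243 ] wrist [275.1 192.6] top [273.6 225.7]
0 [0.5639 0.0027 0.233 ] wrist [274.2 199. ] top [273.4 226.7]
0.01 [0.5639 0.0027 0.243 ] wrist [274.3 192.5] top [273.4 225.9]
w bbox centre 452.0 138.0 size 43 37 892
w bbox centre 275.5 197.5 size 68 66 862
w bbox centre 547.5 255.0 size 24 47 595
w bbox centre 238.0 81.0 size 3 3 3
w bbox centre 262.0 81.0 size 1 1 1
t bbox centre 223.5 94.0 size 24 19 248
t bbox centre 322.5 97.0 size 24 19 240
t bbox centre 273.0 226.0 size 19 25 111
t bbox centre 503.5 214.5 size 44 52 103
t bbox centre 493.0 234.5 size 7 6 7
```

View pics/c7.png

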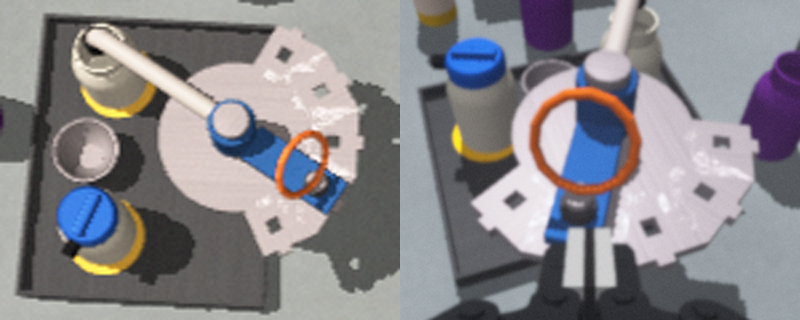

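The wrist view has the ring at (275.5,197.5). The home prediction is (275,199) and a pin resting on the plate would be at (275,192.6). The same −1.5 px offset appeared before the lift, so the pin is home. The robot is clear, so I'm handing in.

```bash
python3 -c "
from h import *
print(ctrl.read_state()['ft_force'].round(1),ctrl.close_job())"
```

```text
the job is handed in; nothing more can be done
[-0.1  1.1 -1.1] None
```

The spout now stands over the open white jug with the pin home in that hole, and the job is handed in at about 12 s of the 54 s allowed. I put the shut fingertips through the orange ring without pinching it and lifted the pin about 18–20 mm, at about 10 N downward. I then swung the arm one hole clockwise (−0.55 rad), lowered until the force fell to zero, and backed out.

**Last checks:**
- **Position:** the top view shows the spout over the open jug's mouth. In both the top and wrist views, the ring is within about 1 px of where it should be sideways for that hole.
- **Pin height:** in the wrist view the ring sits 1.5 px above the height predicted for home, the same offset seen before the lift. A pin resting on the plate would read about 6.5 px higher. The finger also came free at about the same height where it first touched the ring. I could not read the pin joint directly, so this is good to about 2 mm.
- **Surroundings:** the jugs and bowl appear where they were in the final top crop. The bystanders were not measured again, but no force suggested that anything else had been touched.
- **Disagreement:** just before the last nudge, the camera put the swing at about 28° and the fingertip path at about 31°. I trusted the camera and moved on 3–4 mm, and the pin then dropped in.

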